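# Fit the grating disc on the food processor's splined spindle

### The job

Fit the grating disc on the food processor: lift it by the bar on top, set it over the toothed spindle, and rock it about the spindle under light pressure until the teeth mesh and it drops fully home on the deck. Then turn the disc, with the spindle, until its grip bar is in line with the two ribs on the deck, and let go. Be gentle: do not force the disc down onto the teeth, and leave the other things on the worktop where they are.

Things in the scene. Friction and masses are not known exactly. Their poses are not given: they have to be found in the camera images.
- grip_bar (a point): Centre of the grip bar on the loose grating disc (180 g), half-way up the bar: grey plastic, 64 mm long (x), 16 mm thick (y), 44 mm tall; z up. The steel disc below it, 110 mm across, 4 mm thick, has its top 22 mm below this point (a boss 2.5 mm high near the bar); the hub's foot is 64 mm below. Starts standing on that foot, this point 64 mm above the worktop.
- grater: The whole grating disc; origin at the centre of the hub's open foot, axes as grip_bar. Hub: grey, 58 mm across, with a bore 43.6 mm across, 38 mm deep, and six straight ribs in it, 7 mm wide, at 30, 90, 150... degrees from the bar's long axis, leaving 31 mm open between them; they begin 2 mm above the foot and are 20 mm long.
- deck (a point): Centre of the processor's round grey deck, on the spindle's axis, 96 mm above the worktop. x: front to back along the line through two white ribs (18x8x10 mm) standing on the deck 60 to 78 mm from its centre; z up. grip_bar's height above this point: 82 mm with the disc tooth on tooth (79 with the spindle pressed down), 64 mm fully home, the hub's foot on the deck.
- spindle_tip (a point): Tip of the steel spindle, 34 mm above the deck. Core 26 mm across to 26 mm up, tapering to 13 mm at the tip; six straight teeth, 7 mm wide, 40 mm across tips, every 60 degrees, from the deck to 20 mm up. Its turning stays where left (0.15 N m friction, no stops within a turn); it also yields down on a spring, 3 mm at most (2 N at first, 7 N at the bottom).
- processor: Food processor: white box 184x184x90 mm that does not move, control panel at its front (-x); origin under its centre. The spindle's tooth angle is not reported and differs each time; with the bar in line with the ribs the teeth do not mesh at the start. The fit repeats every 60 degrees, so a sweep of 30 degrees to each side of any angle finds it. Meshed, it has about 5 degrees of free play each way.
- lemon: Bystander: lemon, 78x55x56 mm, lying at the right side of the worktop; origin at its underside.
- pepper_jar: Bystander: small spice jar, 41 mm across, 105 mm tall, standing behind the gap between processor and disc; origin under its centre.
There are look-alikes about, which are no part of the job. What is shaped like the grater but pink or turquoise is not meant.

How it is judged:
By the outcome, as a careful person would: the job done as asked, in the order asked, and still so for the second after the job is handed in, with the robot touching nothing.
It also fails if it takes over 56 s, if anything falls off the work surface, if the arm or the gripper's body presses on something with over 40 N, if the wrist force passes 120 N, or if a joint passes its speed limit or range.

### The arm

A 6-joint arm with a two-finger parallel gripper is mounted at the origin on a cart in front of the work surface, level with it; the furniture and walls round the work are solid. World frame = base frame: x ahead of the robot, y to its left, z up, the work surface at z = 0. Lengths are in m, angles in rad, forces in N, time in s.
With the tool pointing down it reaches from about 0.275 to 0.875 m from the base axis. Payload 12.5 kg.
Tool frame: the origin (TCP) lies at the very end of the fingers, on their centre line; the grasp point (between the pads) lies 19 mm behind it; z points along the fingers, y is the line along which they close (so a half turn about z gives the same grasp; the last joint's range is limited). The gripper opens to 85 mm and grips with 20 to 120 N. Pads are 22 mm wide; open, the fingers measure 114 mm over their backs; the gripper's body (76 mm by 85 mm) begins 54 mm behind the grasp point. The pads swing forward as they close: fully open they stand 13 mm farther back than shut.
Start: joints at [1.23, 0.351, 1.652, -0, 1.139, -0.085], TCP at [0.139, 0.532, 0.231] pointing down, gripper open.
Joint ranges: [-2.75, 2.75], [-0.79, 2.1], [0.01, 2.65], [-1.57, 4.71], [0.07, 3.14], [-2.87, 2.87]. Speed limits (rad/s): [2.22, 2.22, 2.79, 3.14, 3.14, 3.14].

### API

Orientations are given as a 3x3 rotation matrix whose columns are the frame's x, y, z axes.
In Python, from bench import manip gives the robot as it stands. Calls block until the motion is done:
- manip.move_ptp(position, orientation): joint-space move of the TCP to a pose.
- manip.move_l(position, attitude=None, max_speed=0.15): straight line of the TCP; attitude=None keeps the orientation; max_speed is the mean speed in m/s.
- manip.move_j(angles): joint-space move.
- manip.set_gripper(opening, effort=None): opening from 0.0 (shut) to 1.0 (fully open); effort is the grip in N (None keeps the last); returns when the fingers have stopped.
- manip.dwell(seconds).
- manip.inverse_kinematics(position, orientation): joint angles nearest the present ones, or None.
- manip.grab_frame(name): name is "scene" or "top" or "wrist"; returns (picture, depth): 384x512x3 uint8, red, green, blue; 384x512 float32, m along the optical axis (not along the pixel's ray), 0 where there is no reading.
- manip.get_calibration(name): a dict with "camera_matrix" (3x3 intrinsics, pixels), "k1" (the pictures are not rectified: a ray, as slopes to the right and down, at radius r is drawn at 1 + k1 r^2 times it, then the intrinsics apply), "R" (3x3) and "t" (3): a world point X has camera coordinates R X + t. Camera axes: x right, y down, z forward; pixel columns grow to the right and rows downward; lengths in m; the calibration is good to about 2 mm. A picture is of the moment at which its call begins: read the wrist's pose just before it. get_calibration takes no time and is no camera call; for the wrist camera it gives the pose at the moment of the call.
A pose or a line that the arm cannot do raises manip.Unreachable and nothing moves.
- manip.sign_off(): hands the job in; it is judged then, once.
Trained networks look in the newest picture that a camera, given by its name, has taken for a name from the list of things; names that differ only in an ending like _2 or _b are one class to them, and where a whole thing is asked for, a point or a joint stands for the part that bears it (a point fixed in the world has none). Each returns a list of dicts, best first, with "confidence" (0 to 1); they miss things now and then, are a little off and sometimes report something else, mostly with a low value. They report only what shows in the picture. A call takes as long as a camera call. They do not tell look-alikes from the thing itself.
- manip.look_for(camera, name): "at" ([x, y, z] in m, in world coordinates, good to about 4 mm: the middle of the surface that is visible of it).
Readings, each from a call of its own:
- manip.current_time(): time.
- manip.current_qpos(): joint angles.
- manip.current_joint_vel(): joint speeds.
- manip.current_joint_torque(): joint torques, N m.
- manip.current_ee_pos(): TCP position.
- manip.current_tcp_rot(): TCP orientation.
- manip.current_force(): force on the tool from outside, world axes, zero at the start.
- manip.current_ft_torque(): the same for the moment, N m.
- manip.current_grip_width(): opening from 0.0 (shut) to 1.0 (fully open).
- manip.current_grip_force(): force on a finger pad.
Only numpy, scipy, OpenCV 4.12 (cv2) and the standard library are available. Lean on these libraries where they do the work, as an engineer would, in place of code of your own. Each camera call takes 0.05 s, during which the arm holds its last target. There are 200 camera calls.

## Working session

There is one attempt and no reset: what is moved stays moved. The work goes in short steps, each a Python script; the robot and the scene stay as the last script left them, time stands still between calls to the robot, and variables do not carry over. Pictures are saved under pics/ and viewed, at most 10 in all, crops included, and the job is handed in when it is done.

```bash
mkdir -p pics; ls
python3 - <<'E'
from bench import manip as m
import cv2,numpy as np
ims=[]
for n in("scene","top"):
    p,d=m.grab_frame(n); np.savez(f"pics/{n}.npz",p=p,d=d); ims.append(p)
    for o in("grip_bar","deck","spindle_tip","grater","lemon","pepper_jar"):
        print(n,o,[(np.round(r["at"],3).tolist(),round(r["confidence"],2)) for r in m.look_for(n,o)[:4]])
    c=m.get_calibration(n);print(c)
cv2.imwrite("pics/a.png",cv2.cvtColor(ims[0],cv2.COLOR_RGB2BGR)); cv2.imwrite("pics/b.png",cv2.cvtColor(ims[1],cv2.COLOR_RGB2BGR))
print(m.current_time(),m.current_tcp_rot())
E
```

```text
pics
scene grip_bar [([0.525, 0.15, 0.039], 0.92), ([0.387, 0.285, 0.039], 0.75), ([0.531, 0.289, 0.044], 0.64), ([0.37, 0.107, 0.041], 0.61)]
scene deck [([0.569, -0.194, 0.088], 0.95)]
scene spindle_tip [([0.564, -0.185, 0.09], 0.93)]
scene grater [([0.383, 0.287, 0.038], 0.86), ([0.53, 0.286, 0.035], 0.67), ([0.526, 0.145, 0.044], 0.66), ([0.372, 0.11, 0.043], 0.64)]
scene lemon []
scene pepper_jar [([0.704, -0.022, 0.089], 0.72), ([0.524, 0.15, 0.04], 0.51)]
{'camera_matrix': array([[419.88348655,   0.        , 258.17916412],
       [  0.        , 419.88348655, 193.45120334],
       [  0.        ,   0.        ,   1.        ]]), 'k1': 0.009798232689198981, 'R': array([[ 0.79928878, -0.60065647, -0.01868837],
       [-0.32750506, -0.40931269, -0.85158884],
       [ 0.50386296,  0.68678594, -0.52387707]]), 't': array([-0.47800968,  0.24489439,  1.21865939])}
top grip_bar [([0.533, 0.155, 0.042], 0.95), ([0.379, 0.124, 0.04], 0.89), ([0.395, 0.295, 0.039], 0.89), ([0.534, 0.307, 0.044], 0.85)]
top deck [([0.578, -0.139, 0.098], 0.81)]
top spindle_tip [([0.582, -0.138, 0.092], 0.81)]
top grater [([0.534, 0.3, 0.043], 0.97), ([0.392, 0.296, 0.041], 0.95), ([0.379, 0.127, 0.044], 0.87), ([0.53, 0.154, 0.041], 0.76)]
top lemon [([0.492, -0.408, 0.048], 0.56), ([0.579, -0.138, 0.092], 0.53)]
top pepper_jar [([0.703, -0.005, 0.102], 0.76)]
{'camera_matrix': array([[495.43340135,   0.        , 257.31881053],
       [  0.        , 495.43340135, 188.16733692],
       [  0.        ,   0.        ,   1.        ]]), 'k1': -0.14797608255413292, 'R': array([[ 0.00642593, -0.99997602, -0.00258164],
       [-0.97845135, -0.00575475, -0.2063973 ],
       [ 0.20637749,  0.0038523 , -0.97846486]]), 't': array([-0.06768891,  0.55681468,  1.54470801])}
0.7 [[-9.67447120e-01  2.53073252e-01  4.98802845e-06]
 [ 2.53073252e-01  9.67447120e-01  8.06581972e-06]
 [-2.78441053e-06  9.06559063e-06 -1.00000000e+00]]
```

View pics/a.png

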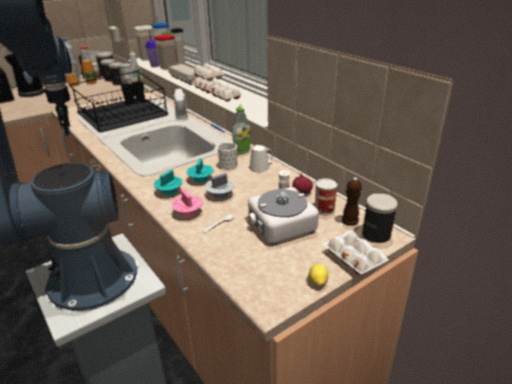

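View pics/b.png

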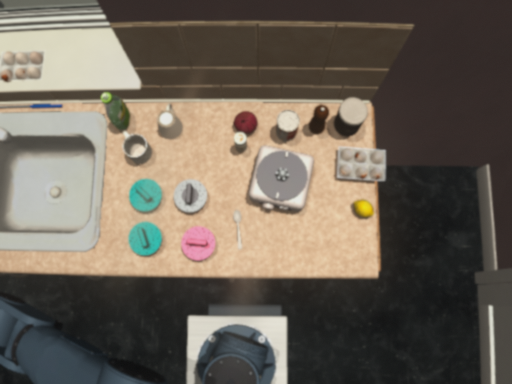

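The grater-shaped things in the top view are turquoise (145,195), turquoise (145,239), pink (198,243) and grey (190,197). The grey one at about (0.53, 0.155) fits the description: grey bar, steel disc. I'll look at the processor first and then the grey disc with the wrist camera.

```bash
cat > h.py <<'E'
from bench import manip as m
import cv2,numpy as np
def Rd(psi): # tool down, tool x at heading pi+psi, y at pi/2+psi
    c,s=np.cos(psi),np.sin(psi); return np.array([[-c,s,0],[-s,-c,0],[0,0,-1.]])@np.diag([1,-1,1]) if 0 else np.array([[-c,-s,0],[-s,c,0],[0,0,-1.]])
def world(d,c):
    K=c["camera_matrix"];v,u=np.mgrid[:d.shape[0],:d.shape[1]]
    x=(u-K[0,2])/K[0,0];y=(v-K[1,2])/K[1,1];rx,ry=x.copy(),y.copy()
    for _ in range(5):
        f=1+c["k1"]*(rx**2+ry**2);rx=x/f;ry=y/f
    P=np.stack([rx*d,ry*d,d],-1); return (P-c["t"])@c["R"]
def shoot(name,tag):
    c=m.get_calibration(name);p,d=m.grab_frame(name)
    np.savez(f"pics/{tag}.npz",p=p,d=d,W=world(d,c),**c);cv2.imwrite(f"pics/{tag}.png",cv2.cvtColor(p,cv2.COLOR_RGB2BGR));return p,d,world(d,c)
def aim(xyz,psi,h): # TCP pos so that wrist camera axis hits xyz, tcp at height h
    T=m.current_tcp_rot();c=m.get_calibration("wrist");C=-c["R"].T@c["t"]
    o=Rd(psi)@T.T@(C-m.current_ee_pos());a=Rd(psi)@T.T@c["R"][2]
    C=np.array([0,0,h])+o;k=(xyz[2]-C[2])/a[2];q=C+k*a
    return np.array([xyz[0]-q[0],xyz[1]-q[1],h])
E
python3 - <<'E'
from h import *
def go(x,psi,h,tag):
    p=aim(x,psi,h);print(p);m.move_ptp(p,Rd(psi));shoot("wrist",tag);print(m.current_time(),m.current_qpos())
go((.58,-.14,.1),0,.36,"w1")
go((.53,.155,.06),0,.30,"w2")
a=cv2.imread("pics/w1.png");b=cv2.imread("pics/w2.png")
cv2.imwrite("pics/w12.png",cv2.resize(np.vstack([a,b]),None,fx=.78,fy=.78))
for t in("w1","w2"):
    z=np.load(f"pics/{t}.npz");print(z["W"][::64,::64,2].round(3))
E
```

```text
[ 0.5348547  -0.13891688  0.36      ]
3.5333 [-3.37312339e-01  2.56726548e-01  1.46301689e+00  6.84721717e-05
  1.42200313e+00 -1.90895016e+00]
[0.49079079 0.15603899 0.3       ]
4.75 [ 2.15561172e-01  2.21541023e-01  1.65088082e+00 -2.00904852e-04
  1.26863301e+00 -1.35404167e+00]
[[-0.912  0.     0.001 -0.    -0.001 -0.002 -0.001  0.041]
 [-0.913 -0.001 -0.001 -0.001  0.    -0.002 -0.002  0.001]
 [-0.908  0.044 -0.     0.071  0.086 -0.002 -0.001  0.04 ]
 [-0.905  0.042 -0.     0.095  0.113  0.085 -0.002  0.   ]
 [-0.334 -0.002  0.386 -0.002  0.096 -0.001  0.386 -0.001]
 [ 0.426  0.424  0.403 -0.     0.107  0.061  0.431  0.424]]
[[ 0.     0.     0.    -0.001 -0.002 -0.002 -0.002 -0.001]
 [-0.002 -0.002 -0.001  0.042  0.041  0.001  0.052 -0.001]
 [-0.002 -0.001  0.001 -0.    -0.001  0.001 -0.001 -0.   ]
 [ 0.096  0.084  0.     0.     0.085 -0.001  0.086  0.001]
 [ 0.105  0.092  0.327 -0.001 -0.003 -0.002  0.327 -0.001]
 [ 0.366  0.364  0.343 -0.001 -0.001  0.012  0.371  0.365]]
```

View pics/w12.png

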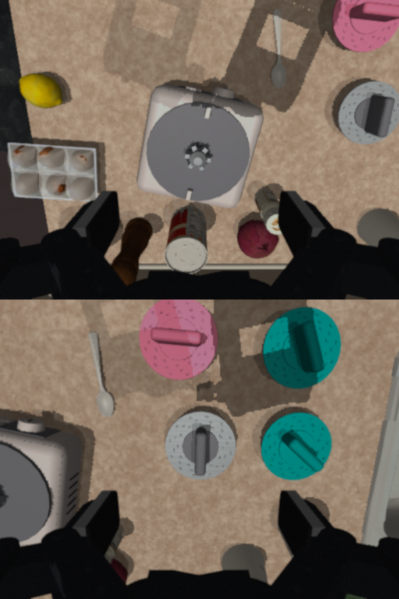

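The top half shows the processor with its spindle at (197,157) and ribs at (207,113) and (189,193). The bottom half shows the grey disc with its bar at (200,450), separate from the pink and turquoise ones. That confirms the target. Next I'll compute the poses from depth.

Run:
```python
from h import *
z=np.load("pics/w2.npz");W=z["W"];M=(W[...,2]>.07)&(W[...,2]<.1)&(np.hypot(W[...,0]-.53,W[...,1]-.155)<.05)
P=W[M].astype(np.float32);print("bar",len(P),np.median(P[:,2]),cv2.minAreaRect(P[P[:,2]>.08][:,:2].copy()*1000),P[:,:2].mean(0))
D=W[(W[...,2]>.035)&(W[...,2]<.05)&(np.hypot(W[...,0]-.53,W[...,1]-.155)<.07)];print("disc",cv2.minEnclosingCircle((D[:,:2]*1000).astype(np.float32)))
z=np.load("pics/w1.npz");W=z["W"];p=z["p"].astype(int);r=np.hypot(W[...,0]-.58,W[...,1]+.14)
T=W[(W[...,2]>.122)&(r<.04)];print("tip",len(T),T[:,:2].mean(0),np.median(T[:,2]))
M=(W[...,2]>.1015)&(W[...,2]<.115)&(r>.05)&(r<.09)
n,l,s,c=cv2.connectedComponentsWithStats(M.astype(np.uint8))
for i in range(1,n):
    if s[i,4]>8: print("rib",s[i,4],c[i],W[l==i].mean(0))
C=T[:,:2].mean(0)
D=W[(abs(W[...,2]-.096)<.004)&(r<.1)&(abs(p.max(-1)-p.min(-1))<15)&(p.max(-1)<150)]
print("deck",cv2.minEnclosingCircle((D[:,:2]*1000).astype(np.float32)),D[:,2].mean())
c0=np.array([C[0],C[1]])
cv2.imwrite("pics/d.png",cv2.resize(cv2.cvtColor(z["p"],cv2.COLOR_RGB2BGR)[90:270,170:330],None,fx=3.3,fy=3.3,interpolation=cv2.INTER_CUBIC))
```

```text
bar 813 0.08419323 ((534.8916625976562, 156.78189086914062), (15.890523910522461, 62.362060546875), 88.1308364868164) [0.5328068  0.15676148]
disc ((535.6154174804688, 156.87571716308594), 55.0518684387207)
tip 308 [ 0.59115445 -0.14074069] 0.12660061857608812
rib 90 [266.32222222 143.4       ] [ 0.52429677 -0.12563182  0.1037548 ]
rib 79 [241.53164557 250.01265823] [ 0.65913552 -0.15573404  0.10366491]
deck ((592.194580078125, -140.8796844482422), 81.7625961303711) 0.09491283514300179
```

View pics/d.png

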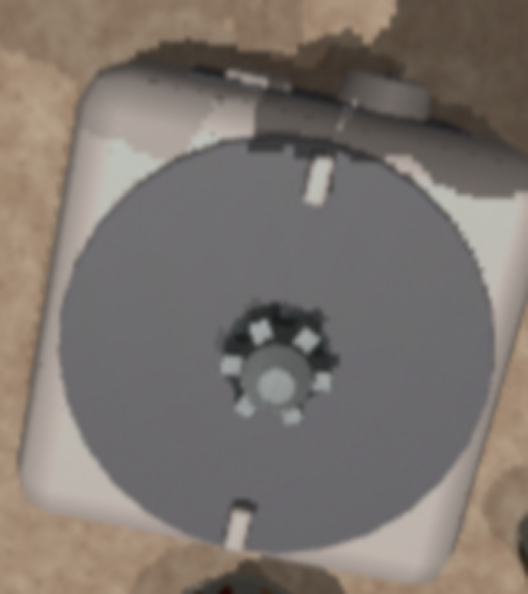

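Run:
```python
from h import *
g=np.array([.5353,.1568]);b=np.radians(-1.9)
m.set_gripper(.6,60)
m.move_ptp([*g,.13],Rd(b)); m.move_l([*g,.050],max_speed=.12)
print("F",m.current_force().round(2),m.current_ee_pos())
m.set_gripper(0,60);print("w",m.current_grip_width(),m.current_grip_force(),m.current_force().round(2))
m.move_l([*g,.11],max_speed=.1);m.dwell(.2)
print("F",m.current_force().round(2),m.current_ft_torque().round(3))
p,d,W=shoot("wrist","w3");e=m.current_ee_pos();print(e,m.current_time())
M=abs(W[...,2]-(e[2]-.008))<.005
M&=np.hypot(W[...,0]-e[0],W[...,1]-e[1])<.07
D=(W[M][:,:2]*1000).astype(np.float32);print(len(D),cv2.minEnclosingCircle(D),D.min(0),D.max(0))
```

```text
F [ 0.09 -0.55  0.01] [0.53585413 0.15694833 0.05088633]
w 0.17852299506434388 62.29337453842163 [-0.24  0.65  4.28]
F [-0.11 -0.58 -1.34] [-0.029 -0.045  0.01 ]
[0.53503988 0.15673873 0.10945223] 8.1417
23048 ((535.4280395507812, 156.23870849609375), 55.16259002685547) [480.38968 101.32601] [589.3897  210.69946]
```

View pics/w3.png

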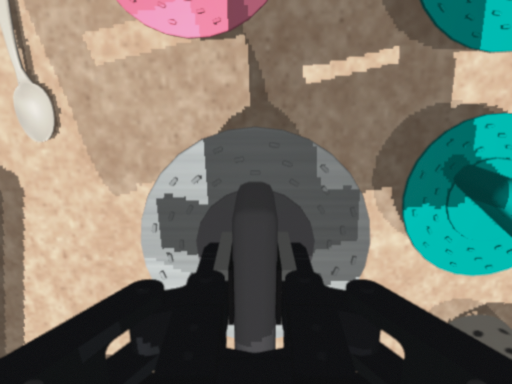

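The grey disc is held level at about (255,225), with the bar centred between the pads. Now I'll carry it over, make contact and rock it.

Run:
```python
from h import *
C=np.array([.5920,-.1408]);psi=np.radians(9)
def st(t):
    f=m.current_force()-F0;T=m.current_tcp_rot();print(t,"z%.4f"%m.current_ee_pos()[2],"psi%.1f"%np.degrees(np.arctan2(-T[1,0],-T[0,0])),"F",f.round(1),"Mz%.3f"%m.current_ft_torque()[2],"t%.1f"%m.current_time());return f
e=m.current_ee_pos()
F0=np.zeros(3)
m.move_l([e[0],e[1],.205],max_speed=.15)
m.move_l([*C,.205],Rd(psi),max_speed=.15);m.dwell(.3)
F0=m.current_force();st("above");print(m.current_ee_pos())
m.move_l([*C,.174],max_speed=.06);f=st("d")
z=.174
while z>.158 and f[2]<3.5 and np.hypot(f[0],f[1])<6:
    z-=.0015;m.move_l([*C,z],max_speed=.03);f=st("c")
print(z)
```

```text
above z0.2050 psi9.0 F [0. 0. 0.] Mz0.008 t11.4
[ 0.59199657 -0.14062396  0.20499156]
d z0.1740 psi9.0 F [-1.   0.3 -0.1] Mz0.025 t12.1
c z0.1727 psi9.0 F [-0.7  0.2 -0.1] Mz0.014 t12.3
c z0.1710 psi9.0 F [-0.3 -0.  -0.1] Mz-0.002 t12.6
c z0.1694 psi9.0 F [-0.7 -0.  -0.3] Mz-0.041 t12.8
c z0.1679 psi9.0 F [-0.7  0.1 -0.9] Mz-0.011 t13.1
c z0.1664 psi9.0 F [-1.5 -0.2 -1. ] Mz-0.006 t13.3
c z0.1649 psi9.0 F [-0.8  0.9 -0.4] Mz0.038 t13.6
c z0.1637 psi9.0 F [-0.8  0.1  1.9] Mz0.015 t13.8
c z0.1622 psi9.0 F [ 0.1 -1.   3.6] Mz-0.000 t14.1
0.16199999999999998
```

Run:
```python
from h import *
C=np.array([.5920,-.1408]);F0=np.array([0,0,-1.3])
def st(t):
    f=m.current_force()-F0;print(t,"z%.4f"%m.current_ee_pos()[2],"F",f.round(1),"Mz%.3f"%m.current_ft_torque()[2],"t%.1f"%m.current_time());return f
for a in list(range(12,31,3))+list(range(27,-12,-3)):
    m.move_l([*C,.162],Rd(np.radians(a)),max_speed=.05);m.dwell(.1);f=st(a)
    if f[2]<1.2 : break
if f[2]<1.2:
    z=.162
    while z>.148 and f[2]<4:
        z-=.002;m.move_l([*C,z],max_speed=.03);f=st("c")
```

```text
12 z0.1621 F [ 0.5 -0.9  3.2] Mz0.049 t14.4
15 z0.1618 F [1.6 0.5 0.5] Mz0.041 t14.8
c z0.1598 F [ 1.5  1.3 -0.7] Mz0.003 t15.0
c z0.1579 F [1.6 2.7 0.5] Mz0.033 t15.3
c z0.1560 F [2.3 2.6 1.1] Mz0.025 t15.5
c z0.1540 F [2.9 1.5 1.4] Mz0.023 t15.8
c z0.1520 F [2.3 3.4 0.8] Mz0.078 t16.0
c z0.1500 F [3.1 2.5 0.9] Mz0.097 t16.3
c z0.1479 F [4.1 2.7 2.3] Mz0.114 t16.5
```

Run:
```python
from h import *
C=np.array([.5926,-.1403]);F0=np.array([0,0,-1.3]);z=.148
def st(t):
    f=m.current_force()-F0;print(t,"z%.4f"%m.current_ee_pos()[2],"F",f.round(1),"Mz%.3f"%m.current_ft_torque()[2],"t%.1f"%m.current_time());return f
m.move_l([*C,z],Rd(np.radians(18)),max_speed=.03);f=st("r")
while z>.1435 and f[2]<6:
    z-=.0007;m.move_l([*C,z],max_speed=.02);m.dwell(.05);f=st("c")
```

```text
r z0.1475 F [-0.   0.5 -1.2] Mz0.004 t16.8
c z0.1472 F [ 1.5 -0.3 -0.6] Mz-0.033 t17.1
c z0.1466 F [ 0.7 -0.5 -0.8] Mz0.009 t17.4
c z0.1465 F [-3.1  1.2  7. ] Mz-0.017 t17.7
```

Run:
```python
from h import *
C=np.array([.5924,-.1403]);F0=np.array([0,0,-1.3])
for a in (10,0,-7,-12.6):
    m.move_l([*C,.1466],Rd(np.radians(a)),max_speed=.03);f=m.current_force()-F0
    print(a,m.current_ee_pos().round(4),f.round(1),m.current_ft_torque()[2].round(3),round(m.current_time(),1))
m.dwell(.3)
W=shoot("wrist","w4")[2]
r=np.hypot(W[...,0]-.592,W[...,1]+.1408)
for s in(-1,1):
    D=W[(W[...,2]>.101)&(W[...,2]<.112)&(r>.059)&(r<.085)&(s*(W[...,0]-.592)>0)];print(len(D),D.mean(0) if len(D) else '')
```

```text
10 [ 0.5925 -0.1403  0.1466] [0.4 0.  0.7] -0.06 17.9
0 [ 0.5924 -0.1402  0.1466] [0.2 1.1 0.8] 0.023 18.3
-7 [ 0.5924 -0.1402  0.1466] [-0.   2.2  1.2] 0.016 18.6
-12.6 [ 0.5924 -0.1402  0.1466] [-0.2  4.   0.9] 0.004 18.8
547 [ 0.52518741 -0.12544088  0.10367731]
0
```

View pics/w4.png

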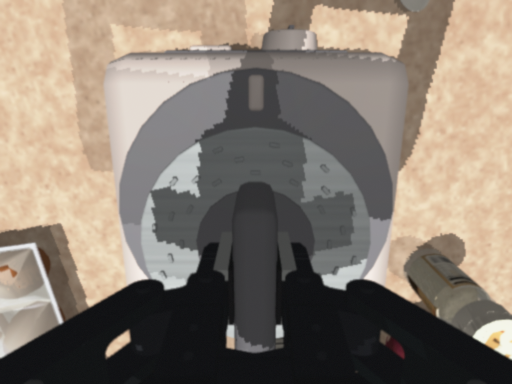

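The bar (255,230) is in line with the front rib (256,92). Next I'll release, back off and check.

Run:
```python
from h import *
m.set_gripper(.5);m.dwell(.2)
e=m.current_ee_pos();m.move_l([e[0],e[1],.23],max_speed=.08)
p=aim((.58,-.14,.15),0,.36);m.move_l(p,Rd(0),max_speed=.2);m.dwell(.2)
W=shoot("wrist","w5")[2];r=np.hypot(W[...,0]-.592,W[...,1]+.1408)
P=W[(W[...,2]>.17)&(W[...,2]<.20)&(r<.06)].astype(np.float32);print(len(P),np.percentile(P[:,2],[10,50,90]),cv2.minAreaRect(P[P[:,2]>.176][:,:2].copy()*1000))
D=W[(W[...,2]>.13)&(W[...,2]<.145)&(r<.065)].astype(np.float32);A=np.c_[D[:,:2]-[.592,-.1408],np.ones(len(D))];print("disc",cv2.minEnclosingCircle(D[:,:2].copy()*1000),np.linalg.lstsq(A,D[:,2],rcond=None)[0])
M=(W[...,2]>.1015)&(W[...,2]<.112)&(r>.057)&(r<.09)
q=[]
for s in(-1,1):
    R=W[M&(s*(W[...,0]-.592)>0)];q.append(R.mean(0));print(len(R),q[-1])
d=q[1]-q[0];print("rib deg",np.degrees(np.arctan2(d[1],d[0])),m.current_time())
```

```text
990 [0.17712209 0.1801696  0.18151056] ((591.5714111328125, -140.53732299804688), (15.959098815917969, 62.51848602294922), 77.83084869384766)
disc ((592.2679443359375, -140.8045654296875), 54.94593048095703) [ 0.00139788 -0.0016394   0.13742727]
104 [ 0.52509193 -0.12575919  0.10361921]
36 [ 0.66388166 -0.15692796  0.10385857]
rib deg -12.657231484653858 22.0
```

View pics/w5.png

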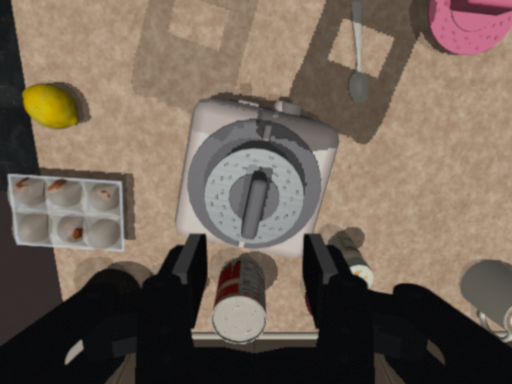

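The disc is fully home and level at (254,198). The bar is at -12.2° against the ribs' -12.7°, and everything else is where it was.

```bash
python3 -c "
from bench import manip as m
print(m.sign_off())"
```

```text
the job is handed in; nothing more can be done
None
```

The grating disc is fully down on the deck with its teeth meshed, its grip bar is within about 0.5° of the rib line and released, and the job was handed in at about 22 s of the 56 s allowed.

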